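# Peel the top masking-cap tray off a clinging nested stack and hold it out for loading

## Robot

A 6-joint arm with a two-finger parallel gripper is mounted at the origin on a cart in front of the work surface, level with it; the furniture and walls round the work are solid. World frame = base frame: x ahead of the robot, y to its left, z up, the work surface at z = 0. Lengths are in mm, angles in rad, forces in N, time in s.
With the tool pointing down it reaches from about 300 to 775 mm from the base axis. Payload 14.6 kg.
Tool frame: the origin (TCP) lies midway between the tips of the shut fingers; the grasp point (between the pads) lies 19 mm behind it; z points along the fingers, y is the line along which they close (so a half turn about z gives the same grasp; the last joint's range is limited). The gripper opens to 94 mm and grips with 3 to 60 N. Pads are 16 mm wide; open, the fingers measure 119 mm over their backs; the gripper's body (75 mm by 177 mm) begins 78 mm behind the grasp point.
Start: joints at [1.033, 0.3, 1.521, -0, 1.321, -0.067], TCP at [249.475, 490.154, 205.446] pointing down, gripper open.
Joint ranges: [-3.03, 3.03], [-0.79, 2.21], [0.23, 2.52], [-1.04, 4.18], [0, 3.07], [-2.55, 2.55]. Speed limits (rad/s): [2.22, 2.22, 2.57, 3.14, 3.14, 3.14].

## Interface

Orientations are given as [roll, pitch, yaw] about the fixed x, y, z axes, in that order (R = Rz(yaw) Ry(pitch) Rx(roll)).
In Python, from cell import * gives the robot as it stands. The module is installed in compiled form; this text tells all that it offers.
- The arm moves only by the tool servo_tool, never from a script. Its argument "motion" is a list of rows, each an object of numbers: "wx", "wy", "wz": the turn, a rotation vector about the tool's x, y, z in units of 2 rad (1.0 is 2 rad); "dx", "dy", "dz": the shift along the tool's x, y, z in units of 10 cm (1.0 is 10 cm); "fingers": the closure, from -1 (fully open) to 1 (shut). In form: [{"wx": .., "wy": .., "wz": .., "dx": .., "dy": .., "dz": .., "fingers": ..}, ...]. A call has 1 to 10 rows; each row is the pose to reach, as a shift and turn from the pose commanded when the call began, along the tool's axes at that moment; what a row does not reach only later rows make up. A row lasts 1/10 s, in which the tool goes at most 50 mm and 8.59 degrees, less where a joint would pass 70% of its speed; a pose out of reach is approached as far as the arm can. A call with a number of a shift or a turn outside -1 to 1 is refused whole. A call with a gripper value outside its range is refused whole. The fingers move at their own pace and stop on an object; "newtons" is the grip in N (left out, the last holds). Time passes only in rows, so rows that repeat a pose let the fingers close. It gives the time, the measured TCP pose, the force, the opening and the grip force at its end, in the units of the state.
- read_state(): the state, without advancing time (a new reading comes with each control period).
- camera(name): name is "side" or "top" or "wrist"; returns a dict with "image" (480x640x3 uint8, red, green, blue), "fx", "fy", "cx", "cy" (pixels), "R" (3x3) and "t" (3): a world point X has camera coordinates R X + t. Camera axes: x right, y down, z forward; pixel columns grow to the right and rows downward; lengths in mm; the calibration is good to about 2 mm. The wrist camera is an equidistant fisheye: a pixel r from the principal point sees the ray r / f radians off the axis. A picture is of the moment at which its call begins. There is no depth.
- sign_off(): hands the job in; it is judged then, once.
Trained networks look in a picture, given as the dict that the camera call returned (one of the last four; its "shot" number tells which), for a name from the list of things; names that differ only in an ending like _2 or _b are one class to them, and where a whole thing is asked for, a point or a joint stands for the part that bears it (a point fixed in the world has none). Each returns a list of dicts, best first, with "conf" (0 to 1); they miss things now and then, are a little off and sometimes report something else, mostly with a low value. They report only what shows in the picture. A call takes as long as a camera call.
- spot_in(query, picture): "location" ([column, row] in pixels, amid what is visible of it).
- trace(query, picture): "pixels" (480x640 bool, what is visible of it) and "location" ([column, row] in pixels, amid what is visible of it).
The state is a dict: "clock": time; "joints": joint angles; "qd": joint speeds; "effort": joint torques, N m; "eef_pos": TCP position; "eef_rot": TCP orientation; "wrist_force": force on the tool from outside, world axes, zero at the start; "moment": the same for the moment, N m; "finger_gap": finger opening in mm; "finger_force": force on a finger pad.
Only numpy, scipy, OpenCV 4.12 (cv2) and the standard library are available. Lean on these libraries where they do the work, as an engineer would, in place of code of your own. Each camera call takes 0.05 s, during which the arm holds its last target. There are 200 camera calls.

## Task

Slide the stack of dark blue cap trays back until it sits fully home and square against the aluminium bench stop. Then peel off only the top tray: take its upright thumb lug at the near left corner and lift that near end first, far edge still down, until the tray comes free (pulled straight up it drags the stack up with it); the rest must stay standing home at the stop. Finish still gripping the tray, deck up, level and still, straight above the stack with a hand's breadth of clear air under it, ready for loading; do not put it down, and leave the loose caps and the scouring block alone.

Things in the scene. Friction and masses are not known exactly. Their poses are not given: they have to be found in the camera images.
- top_tray: the top one of nine nested dark blue formed trays with 2 x 2 round pockets, 184 (x) x 138 (y) mm over its lips, 0.1 kg; origin at the centre of the upper face of its flat deck, 82 mm above the worktop while nested; x points to its far edge (towards the bench stop), y to its left, z up. Its pockets reach 26 mm below the deck; its outer lip is 11 mm below the deck
- lug (a point): middle of the upright thumb lug on the top tray's near left corner: 24 mm along the tray's x, 13 mm thick along its y, 26 mm high above the deck. This point is 13 mm above the deck, 72 mm before the tray's origin (tray x -72) and 36 mm to its left (y +36). Grip it across its 13 mm; the deck beside it is flat and free
- tray_back (a point): middle of the top tray's far bearing edge, 88 mm beyond its origin, 7 mm below its deck: the line (along tray y) about which it tilts when the near end is lifted. Beads beside it hook 1.6 mm under the next tray, so a straight pull drags up the far end of the stack; they swing clear once the tray is tilted 0.25 rad about this line (near end up 45 mm)
- tray_front (a point): middle of the top tray's near lower edge, 88 mm before its origin, 7 mm below its deck. A round snap stud in each near corner (tray x -72, y 53 and -53) clings to the tray below with 1 to 1.5 N until it is lifted about 6 mm
- tray_stack: the eight trays below, holding together as one loose piece of about 0.8 kg, 184 (x) x 138 (y) mm over the lips, deck 75 mm and its own lug 101 mm above the worktop; origin on the worktop under its centre, x towards the stop. Its sides, 14 to 66 mm high, can be pushed; it slides on the worktop (2 to 4 N) and the top tray rides along
- stack_front (a point): middle of the near side of the stack, 40 mm above the worktop, 92 mm before its origin: push here, the way x points
- stack_back_left (a point): point on the far side of the stack, 50 mm left of its middle, 40 mm above the worktop
- stack_back_right (a point): point on the far side of the stack, 50 mm right of its middle, 40 mm above the worktop
- stop: bench stop, an aluminium angle screwed to the worktop, 130 mm long (y), face 50 mm high; origin at the foot of the middle of its face, the face looks to its -x, towards the stack, which starts 15 to 45 mm away and slightly turned
- cap_1: loose light blue masking cap, 46 mm wide, 37 mm high, standing on the worktop; origin under its centre; leave alone
- cap_3: another such cap; leave alone
- sanding_block: small scouring block, yellow over green, 42 x 75 x 26 mm, lying flat; origin under its centre; leave alone

How it is judged (in metres and radians):
On the way, in this order (a step that is already met when the one before it is completed fails the run):
1. the stack is home and square against the bench stop, the top tray still nested (x of each of stack_back_left, stack_back_right in the frame of stop above -0.006 m and z of top_tray in the frame of tray_stack below 0.086 m), for 0.2 s.
2. the near end of the top tray is lifted by its lug with its far edge still down on the stack, and the stack stays down (angle between top_tray's own z axis and vertical above 0.12 rad and z of tray_front in the frame of tray_stack above 0.09 m and z of tray_back in the frame of tray_stack below 0.085 m and angle between tray_stack's own z axis and vertical below 0.05 rad and contact force between the fingers and top_tray above 1 N), for 0.1 s.
At the end, for the whole second after the job is handed in: Top tray alone gripped, still, level within 0.2 rad, its deck 160 mm or more above the stack's foot, centre within 100 mm sideways of the stack's, touching neither stack nor stop; the stack flat, still, both ends of its far side within 9 mm of the stop's face (contact force between the fingers and top_tray above 1 N and contact force between top_tray and tray_stack below 0.05 N and contact force between top_tray and stop below 0.05 N and z of top_tray in the frame of tray_stack above 0.16 m and horizontal distance between top_tray and tray_stack below 0.1 m and angle between top_tray's own z axis and vertical below 0.2 rad and linear speed of top_tray below 0.03 m/s and x of each of stack_back_left, stack_back_right in the frame of stop above -0.009 m and height (world z) of tray_stack below 0.003 m and angle between tray_stack's own z axis and vertical below 0.03 rad and linear speed of tray_stack below 0.01 m/s); the arm keeps its last pose, push and grip.
It fails at once if the stack below was lifted or tipped along with the top tray (height (world z) of tray_stack above 0.012 m or angle between tray_stack's own z axis and vertical above 0.07 rad).
It fails at once if a cap or the scouring block was disturbed (distance of any of cap_1, cap_3, sanding_block from where it was at the start of the episode above 0.015 m).
It also fails if it takes over 64 s, if anything falls off the work surface, if the arm or the gripper's body presses on something with over 40 N, if the wrist force passes 120 N, or if a joint passes its speed limit or range.

## Working session

There is one attempt and no reset: what is moved stays moved. The work goes in short steps, Python scripts to look and compute and a tool call to move; the robot and the scene stay as the last step left them, time stands still between calls to the robot, and variables do not carry over. Pictures are saved under pics/ and viewed, at most 10 in all, crops included, and the job is handed in when it is done.

Besides the shell and the picture viewer there is one more tool, called as name([rows], argument=value, ...), one row to a line, values as JSON. servo_tool: Moves the arm, as the interface text tells. Its arguments: {"type":"object","properties":{"motion":{"type":"array","items":{"type":"object","properties":{"wx":{"type":"number"},"wy":{"type":"number"},"wz":{"type":"number"},"dx":{"type":"number"},"dy":{"type":"number"},"dz":{"type":"number"},"fingers":{"type":"number"}}}},"newtons":{"type":"number"}},"required":["motion"]}

```bash
mkdir -p pics; cat > h.py <<'E'
from cell import *
import numpy as np, cv2
from scipy.spatial.transform import Rotation as Ro
def save(p,n): cv2.imwrite('pics/'+n, cv2.cvtColor(p['image'],cv2.COLOR_RGB2BGR))
def ray(p,uv):
    R=np.array(p['R']);t=np.array(p['t']);x=(uv[0]-p['cx'])/p['fx'];y=(uv[1]-p['cy'])/p['fy']
    if p.get('name')=='wrist':
        r=np.hypot(x,y);d=np.array([x/r*np.sin(r),y/r*np.sin(r),np.cos(r)]) if r>1e-9 else np.array([0,0,1.])
    else: d=np.array([x,y,1.]);d/=np.linalg.norm(d)
    return -R.T@t, R.T@d
def atz(p,uv,z):
    c,d=ray(p,uv);return c+d*(z-c[2])/d[2]
def tri(l):
    A=np.zeros((3,3));b=np.zeros(3);Q=[]
    for p,uv in l:
        c,d=ray(p,uv);P=np.eye(3)-np.outer(d,d);A+=P;b+=P@c;Q.append((P,c))
    X=np.linalg.solve(A,b);return X,[round(float(np.linalg.norm(P@(X-c))),1) for P,c in Q]
def cam(n):
    p=camera(n);p['name']=n;return p
E
python3 - <<'E'
from h import *
P={n:cam(n) for n in('top','side','wrist')}
for n,p in P.items(): save(p,n+'1.png'); print(n,-np.array(p['R']).T@p['t'],p['fx'],{k for k in p})
for q in['top_tray','lug','tray_stack','stack_front','stack_back_left','stack_back_right','stop','cap_1','sanding_block','tray_back','tray_front']:
    l=[]
    for n,p in P.items():
        r=spot_in(q,p)
        print(q,n,[(np.round(a['location']).tolist(),round(a['conf'],2)) for a in r[:3]])
        if r and n!='wrist' : l.append((p,r[0]['location']))
    if len(l)>1: print('   ',tri(l))
print(read_state())
E
```

```text
top [395.99142332 -19.0324782  935.158048  ] 461.96668227984946 {'image', 'cx', 'cy', 'fy', 'fx', 't', 'name', 'R', 'shot'}
side [542.13076257 733.23930877 452.57046964] 442.310761033993 {'image', 'cx', 'cy', 'fy', 'fx', 't', 'name', 'R', 'shot'}
wrist [186.28763349 521.06676851 384.21006405] 371.64829954431775 {'image', 'cx', 'cy', 'fy', 'fx', 't', 'name', 'R', 'shot'}
top_tray top [([396.0, 245.0], 0.96), ([361.0, 260.0], 0.55)]
top_tray side [([310.0, 211.0], 0.84)]
top_tray wrist []
    (array([ 524.47521544, -171.13110628,   77.06665748]), [3.7, 3.7])
lug top [([395.0, 245.0], 0.93), ([294.0, 328.0], 0.42)]
lug side [([308.0, 213.0], 0.57)]
lug wrist []
    (array([ 528.0477414 , -171.00230354,   71.57129867]), [6.0, 6.0])
tray_stack top [([351.0, 226.0], 0.61), ([386.0, 185.0], 0.37)]
tray_stack side [([329.0, 238.0], 0.85)]
tray_stack wrist []
    (array([525.55335153, -81.12510113,  64.79617612]), [36.7, 36.7])
stack_front top [([360.0, 256.0], 0.84), ([386.0, 183.0], 0.39)]
stack_front side [([322.0, 238.0], 0.96)]
stack_front wrist []
    (array([ 504.68524157, -105.8468524
[... 1353 characters left out ...]

{'clock': 1.8, 'joints': array([ 1.03346177e+00,  2.99881263e-01,  1.52098646e+00, -4.30315808e-05,
        1.32071818e+00, -6.65784720e-02]), 'qd': array([ 3.19322102e-04,  5.59457718e-04, -1.09918137e-03, -9.56127079e-05,
        5.12455534e-04,  1.03879186e-03]), 'effort': array([ 9.37601612e-05, -5.31649911e+01, -3.52921665e+01,  7.09329871e-02,
        2.12846819e-02,  5.85780640e-05]), 'eef_pos': array([249.45542612, 490.16484365, 205.46159589]), 'eef_rot': array([3.14158870e+00, 4.20494211e-05, 2.67084721e+00]), 'wrist_force': array([ 0.08949946,  0.04921065, -0.51746255]), 'moment': array([-0.07945916,  0.06476636, -0.01481052]), 'finger_force': 0.0, 'finger_gap': 93.89455364246962}
```

View pics/top1.png

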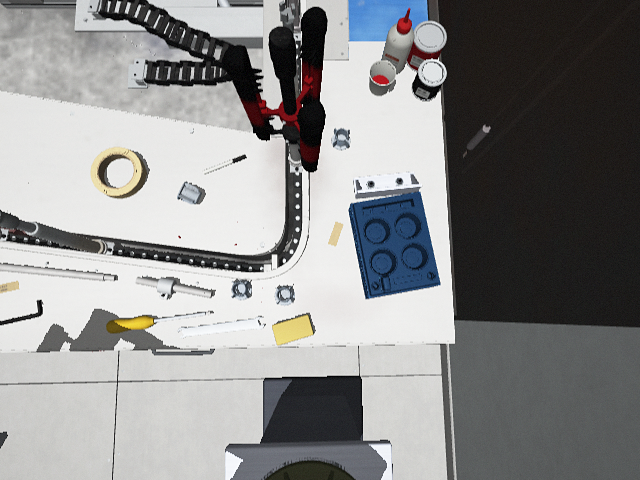

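View pics/side1.png

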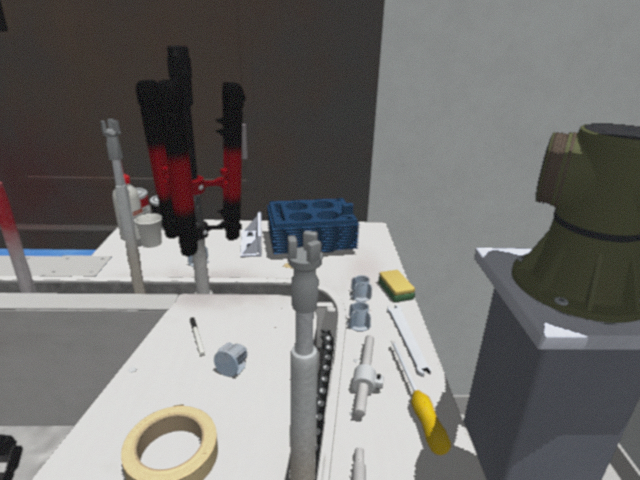

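The top view shows the stack at columns 350–440, rows 193–298, with its lug near (385,282) and the stop at (388,184). The caps are at (242,289) and (286,294), the block at (293,329). A tall mast stands at about (100,250) and a red/black fixture at about (295,150). The side view confirms both are tall, so I pull back before sweeping over.

servo_tool([
  {"dy": -0.5},
  {"dy": -1},
  {"dy": -1},
  {"dy": -1},
])

```text
schema error: expected keys wx, wy, wz, dx, dy, dz, fingers
```

servo_tool([
  {"dy": -0.5},
  {"dy": -1},
  {"dy": -1},
  {"dy": -1},
])

```text
schema error: expected keys wx, wy, wz, dx, dy, dz, fingers
```

servo_tool([
  {"wx": 0,"wy": 0,"wz": 0,"dx": 0,"dy": -0.5,"dz": 0,"fingers": -1},
  {"wx": 0,"wy": 0,"wz": 0,"dx": 0,"dy": -1,"dz": 0,"fingers": -1},
  {"wx": 0,"wy": 0,"wz": 0,"dx": 0,"dy": -1,"dz": 0,"fingers": -1},
])

```text
clock: 2.1
eef_pos: [201.8, 397.0, 204.8]
eef_rot: [-3.139, -0.0, 2.671]
wrist_force: [0.8, -0.2, 0.2]
finger_gap: 93.9
finger_force: 0.0
```

servo_tool([
  {"wx": 0,"wy": 0,"wz": 0,"dx": 0,"dy": -0.5,"dz": 0,"fingers": -1},
  {"wx": 0,"wy": 0,"wz": 0,"dx": 0,"dy": -1,"dz": 0,"fingers": -1},
  {"wx": 0,"wy": 0,"wz": 0,"dx": 0,"dy": -1,"dz": 0,"fingers": -1},
])

```text
clock: 2.4
eef_pos: [157.0, 308.9, 205.7]
eef_rot: [3.141, 0.0, 2.671]
wrist_force: [0.5, -0.5, 0.7]
finger_gap: 94.1
finger_force: 0.0
```

servo_tool([
  {"wx": 0,"wy": 0,"wz": 0.07,"dx": -0.3,"dy": -0.05,"dz": -0.2,"fingers": -1},
  {"wx": 0,"wy": 0,"wz": 0.14,"dx": -0.6,"dy": -0.1,"dz": -0.4,"fingers": -1},
  {"wx": 0,"wy": 0,"wz": 0.21,"dx": -0.9,"dy": -0.2,"dz": -0.5,"fingers": -1},
  {"wx": 0,"wy": 0,"wz": 0.28,"dx": -1,"dy": -0.25,"dz": -0.5,"fingers": -1},
  {"wx": 0,"wy": 0,"wz": 0.28,"dx": -1,"dy": -0.25,"dz": -0.5,"fingers": -1},
])

```text
clock: 2.9
eef_pos: [237.8, 244.1, 255.9]
eef_rot: [3.141, -0.0, 2.106]
wrist_force: [-0.1, 0.9, -0.2]
finger_gap: 93.9
finger_force: 0.0
```

servo_tool([
  {"wx": 0,"wy": 0,"wz": 0.07,"dx": -0.3,"dy": 0.05,"dz": 0,"fingers": -1},
  {"wx": 0,"wy": 0,"wz": 0.14,"dx": -0.6,"dy": 0.1,"dz": 0,"fingers": -1},
  {"wx": 0,"wy": 0,"wz": 0.21,"dx": -0.8,"dy": 0.2,"dz": 0,"fingers": -1},
  {"wx": 0,"wy": 0,"wz": 0.28,"dx": -1,"dy": 0.2,"dz": 0,"fingers": -1},
  {"wx": 0,"wy": 0,"wz": 0.35,"dx": -1,"dy": 0.2,"dz": 0,"fingers": -1},
  {"wx": 0,"wy": 0,"wz": 0.42,"dx": -1,"dy": 0.2,"dz": 0,"fingers": -1},
  {"wx": 0,"wy": 0,"wz": 0.42,"dx": -1,"dy": 0.2,"dz": 0,"fingers": -1},
])

```text
clock: 3.6
eef_pos: [305.2, 169.5, 255.4]
eef_rot: [-3.141, 0.0, 1.273]
wrist_force: [0.5, 0.1, -0.1]
finger_gap: 93.7
finger_force: 0.0
```

servo_tool([
  {"wx": 0,"wy": 0,"wz": 0.07,"dx": -0.3,"dy": 0.2,"dz": 0,"fingers": -1},
  {"wx": 0,"wy": 0,"wz": 0.14,"dx": -0.6,"dy": 0.4,"dz": 0,"fingers": -1},
  {"wx": 0,"wy": 0,"wz": 0.21,"dx": -1,"dy": 0.6,"dz": 0,"fingers": -1},
  {"wx": 0,"wy": 0,"wz": 0.28,"dx": -1,"dy": 0.8,"dz": 0,"fingers": -1},
  {"wx": 0,"wy": 0,"wz": 0.35,"dx": -1,"dy": 0.8,"dz": 0,"fingers": -1},
  {"wx": 0,"wy": 0,"wz": 0.42,"dx": -1,"dy": 0.8,"dz": 0,"fingers": -1},
  {"wx": 0,"wy": 0,"wz": 0.42,"dx": -1,"dy": 0.8,"dz": 0,"fingers": -1},
])

```text
clock: 4.3
eef_pos: [352.2, 50.1, 255.4]
eef_rot: [-3.141, 0.0, 0.435]
wrist_force: [0.4, -0.0, -0.3]
finger_gap: 94.0
finger_force: 0.0
```

servo_tool([
  {"wx": 0,"wy": 0,"wz": 0.07,"dx": -0.1,"dy": 0.4,"dz": 0,"fingers": -1},
  {"wx": 0,"wy": 0,"wz": 0.14,"dx": -0.2,"dy": 0.8,"dz": 0,"fingers": -1},
  {"wx": 0,"wy": 0,"wz": 0.215,"dx": -0.3,"dy": 1,"dz": 0,"fingers": -1},
  {"wx": 0,"wy": 0,"wz": 0.215,"dx": -0.3,"dy": 1,"dz": 0,"fingers": -1},
  {"wx": 0,"wy": 0,"wz": 0.215,"dx": -0.3,"dy": 1,"dz": 0,"fingers": -1},
])

```text
clock: 4.8
eef_pos: [366.6, -53.5, 255.4]
eef_rot: [-3.141, 0.0, 0.008]
wrist_force: [-0.7, 0.0, 0.1]
finger_gap: 93.9
finger_force: 0.0
```

```bash
python3 - <<'E'
from h import *
p=cam('wrist');save(p,'w2.png');print(-np.array(p['R']).T@p['t'],np.array(p['R'])[2])
t=cam('top')
for q,z in(('top_tray',75),('stop',0),('tray_stack',40)):
  for n,c in(('w',p),('t',t)):
    r=trace(q,c)
    if not r: print(q,n,'none');continue
    m=r[0]['pixels'].astype(np.uint8);cs=max(cv2.findContours(m,0,2)[0],key=cv2.contourArea)[:,0]
    np.save(f'{q}_{n}.npy',m)
    b=cv2.boxPoints(cv2.minAreaRect(np.array([atz(c,u,z)[:2] for u in cs],np.float32)))
    print(q,n,r[0]['conf'],np.round(b).tolist(),np.linalg.norm(b[1]-b[0]),np.linalg.norm(b[2]-b[1]))
E
```

```text
[439.01942199 -54.47303671 434.63697128] [-0.24679626 -0.00115839 -0.9690667 ]
top_tray w 0.45 [[426.0, -116.0], [448.0, -253.0], [608.0, -227.0], [585.0, -90.0]] 139.00925 161.67921
top_tray t 0.77 [[420.0, -115.0], [445.0, -254.0], [628.0, -221.0], [602.0, -82.0]] 141.72511 185.16272
stop w none
stop t 0.89 [[628.0, -104.0], [644.0, -245.0], [693.0, -239.0], [677.0, -99.0]] 141.4531 49.378166
tray_stack w 0.82 [[425.0, -113.0], [427.0, -122.0], [601.0, -94.0], [599.0, -85.0]] 9.240589 176.39932
tray_stack t 0.65 [[424.0, -113.0], [425.0, -122.0], [603.0, -90.0], [602.0, -81.0]] 9.204082 180.71693
```

View pics/w2.png

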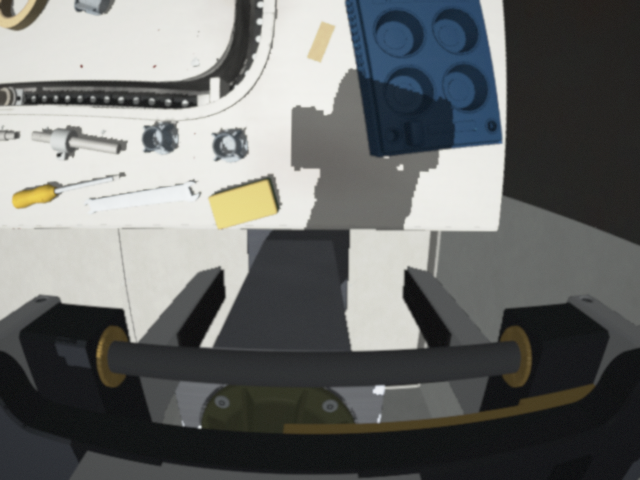

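The wrist view shows the stack at columns 345–500, rows 0–155, and its lug at about (405,135). Caps are at (160,137) and (231,145), the block at (243,203). The stack yaw is about 0.18 and the stop yaw about 0.11. Next I go down in front of the near side with open fingers parallel to the stop.

servo_tool([
  {"wx": 0,"wy": 0,"wz": -0.055,"dx": 0.1,"dy": 0.4,"dz": 0,"fingers": -1},
  {"wx": 0,"wy": 0,"wz": -0.055,"dx": 0.2,"dy": 0.8,"dz": 0.2,"fingers": -1},
  {"wx": 0,"wy": 0,"wz": -0.055,"dx": 0.2,"dy": 1,"dz": 0.6,"fingers": -1},
  {"wx": 0,"wy": 0,"wz": -0.055,"dx": 0.2,"dy": 1,"dz": 0.73,"fingers": -1},
  {"wx": 0,"wy": 0,"wz": -0.055,"dx": 0.2,"dy": 1,"dz": 0.73,"fingers": -1},
])

```text
clock: 5.7
eef_pos: [385.7, -153.7, 180.7]
eef_rot: [-3.14, 0.003, 0.11]
wrist_force: [-0.1, 1.4, -0.1]
finger_gap: 93.9
finger_force: 0.0
```

servo_tool([
  {"wx": 0,"wy": 0,"wz": 0,"dx": 0,"dy": 0.3,"dz": 0.3,"fingers": -1},
  {"wx": 0,"wy": 0,"wz": 0,"dx": 0,"dy": 0.3,"dz": 0.7,"fingers": -1},
  {"wx": 0,"wy": 0,"wz": 0,"dx": 0,"dy": 0.3,"dz": 0.7,"fingers": -1},
])

```text
clock: 6.0
eef_pos: [388.4, -182.6, 110.0]
eef_rot: [-3.138, 0.005, 0.111]
wrist_force: [0.0, -0.2, 0.6]
finger_gap: 93.9
finger_force: 0.0
```

servo_tool([
  {"wx": 0,"wy": 0,"wz": 0,"dx": 0,"dy": 0,"dz": 0.4,"fingers": -1},
  {"wx": 0,"wy": 0,"wz": 0,"dx": 0,"dy": 0,"dz": 0.75,"fingers": -1},
  {"wx": 0,"wy": 0,"wz": 0,"dx": 0,"dy": 0,"dz": 0.75,"fingers": -1},
  {"wx": 0,"wy": 0,"wz": 0,"dx": 0,"dy": 0,"dz": 0.75,"fingers": -1},
])

```text
clock: 6.4
eef_pos: [391.0, -183.7, 39.7]
eef_rot: [3.141, -0.001, 0.112]
wrist_force: [0.7, -0.1, 0.3]
finger_gap: 93.8
finger_force: 0.0
```

servo_tool([
  {"wx": 0,"wy": 0,"wz": 0,"dx": 0.1,"dy": 0,"dz": 0,"fingers": -1},
  {"wx": 0,"wy": 0,"wz": 0,"dx": 0.18,"dy": 0,"dz": 0,"fingers": -1},
  {"wx": 0,"wy": 0,"wz": 0,"dx": 0.23,"dy": 0,"dz": 0,"fingers": -1},
  {"wx": 0,"wy": 0,"wz": 0,"dx": 0.28,"dy": 0,"dz": 0,"fingers": -1},
  {"wx": 0,"wy": 0,"wz": 0,"dx": 0.33,"dy": 0,"dz": 0,"fingers": -1},
  {"wx": 0,"wy": 0,"wz": 0,"dx": 0.37,"dy": 0,"dz": 0,"fingers": -1},
  {"wx": 0,"wy": 0,"wz": 0,"dx": 0.4,"dy": 0,"dz": 0,"fingers": -1},
  {"wx": 0,"wy": 0,"wz": 0,"dx": 0.4,"dy": 0,"dz": 0,"fingers": -1},
])

```text
clock: 7.2
eef_pos: [429.5, -178.9, 37.2]
eef_rot: [-3.141, 0.001, 0.111]
wrist_force: [-1.9, 0.6, -0.7]
finger_gap: 94.0
finger_force: 0.7
```

```bash
python3 - <<'E'
from h import *
t=cam('top');save(t,'t3.png')
i=cv2.cvtColor(t['image'],cv2.COLOR_RGB2BGR)[130:310,330:470];cv2.imwrite('pics/t3c.png',cv2.resize(i,None,fx=3.3,fy=3.3,interpolation=cv2.INTER_CUBIC))
for q,z in(('top_tray',72),('stop',0)):
    r=trace(q,t)
    if not r: continue
    m=r[0]['pixels'].astype(np.uint8);cs=max(cv2.findContours(m,0,2)[0],key=cv2.contourArea)[:,0]
    b=cv2.boxPoints(cv2.minAreaRect(np.array([atz(t,u,z)[:2] for u in cs],np.float32)))
    print(q,r[0]['conf'],np.round(b).tolist(),np.linalg.norm(b[1]-b[0]),np.linalg.norm(b[2]-b[1]))
E
```

```text
top_tray 0.87 [[453.0, -111.0], [472.0, -249.0], [634.0, -227.0], [615.0, -89.0]] 139.11214 163.75943
stop 0.56 [[630.0, -103.0], [646.0, -240.0], [691.0, -235.0], [675.0, -98.0]] 137.74028 45.6133
```

View pics/t3c.png

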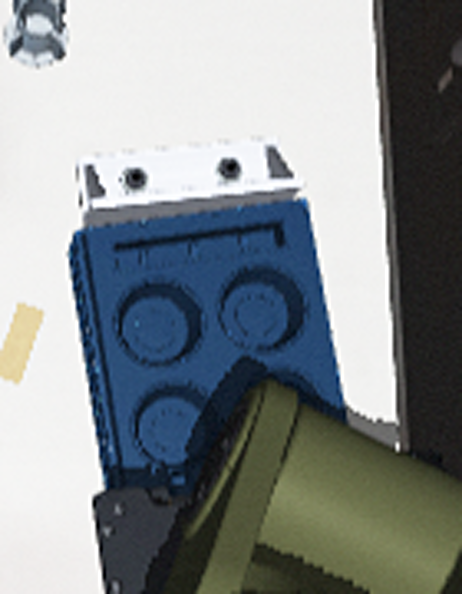

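```bash
python3 - <<'E'
from h import *
t=cam('top')
f=lambda u,z:np.round(atz(t,(330+u[0]/3.3,130+u[1]/3.3),z)[:2],1)
for a,b,z in(((80,211),(301,187),50),((74,233),(304,200),71),((70,235),(104,490),71),((72,260),(104,490),71)):
    A,B=f(a,z),f(b,z);d=B-A;print(z,A,B,np.arctan2(d[1],d[0])+np.pi/2,np.linalg.norm(d))
E
```

```text
50 [628.6 -97.4] [ 641.9 -231.1] 0.0991502492198193 134.35988984812394
71 [609.9 -91.6] [ 628.2 -227.4] 0.13395006533549658 137.02747899600286
71 [608.8 -89.3] [ 460.  -104.7] -1.4676688614372675 149.5947860053952
71 [593.9 -90. ] [ 460.  -104.7] -1.4614507953097893 134.70449138762967
```

servo_tool([
  {"wx": 0,"wy": 0,"wz": 0,"dx": 0.04,"dy": 0,"dz": 0,"fingers": -1},
  {"wx": 0,"wy": 0,"wz": 0,"dx": 0.07,"dy": 0,"dz": 0,"fingers": -1},
  {"wx": 0,"wy": 0,"wz": 0,"dx": 0.07,"dy": 0,"dz": 0,"fingers": -1},
])

```text
clock: 7.7
eef_pos: [436.8, -178.4, 37.4]
eef_rot: [3.142, -0.0, 0.111]
wrist_force: [-1.2, 0.4, -0.5]
finger_gap: 94.1
finger_force: 0.5
```

servo_tool([
  {"wx": 0,"wy": 0,"wz": 0.005,"dx": 0.03,"dy": 0,"dz": 0,"fingers": -1},
  {"wx": 0,"wy": 0,"wz": 0.005,"dx": 0.06,"dy": 0,"dz": 0,"fingers": -1},
  {"wx": 0,"wy": 0,"wz": 0.005,"dx": 0.06,"dy": 0,"dz": 0,"fingers": -1},
])

```text
clock: 8.0
eef_pos: [442.9, -177.8, 37.4]
eef_rot: [3.141, -0.0, 0.101]
wrist_force: [-1.0, -0.5, 0.2]
finger_gap: 93.9
finger_force: 0.5
```

servo_tool([
  {"wx": 0,"wy": 0,"wz": 0,"dx": 0.02,"dy": 0,"dz": 0,"fingers": -1},
  {"wx": 0,"wy": 0,"wz": 0,"dx": 0.02,"dy": 0,"dz": 0,"fingers": -1},
])

```text
clock: 8.2
eef_pos: [444.7, -177.6, 37.5]
eef_rot: [3.141, -0.0, 0.101]
wrist_force: [-1.8, -0.8, -1.6]
finger_gap: 94.2
finger_force: 1.1
```

servo_tool([
  {"wx": 0,"wy": 0,"wz": 0,"dx": 0.02,"dy": 0,"dz": 0,"fingers": -1},
  {"wx": 0,"wy": 0,"wz": 0,"dx": 0.02,"dy": 0,"dz": 0,"fingers": -1},
])

```text
clock: 8.4
eef_pos: [445.3, -177.4, 37.4]
eef_rot: [-3.141, 0.003, 0.101]
wrist_force: [-15.2, -1.2, 8.4]
finger_gap: 94.4
finger_force: 7.5
```

servo_tool([
  {"wx": 0,"wy": 0,"wz": 0,"dx": 0.01,"dy": 0,"dz": 0,"fingers": -1},
  {"wx": 0,"wy": 0,"wz": 0,"dx": 0.01,"dy": 0,"dz": 0,"fingers": -1},
  {"wx": 0,"wy": 0,"wz": 0,"dx": 0.01,"dy": 0,"dz": 0,"fingers": -1},
])

```text
clock: 8.7
eef_pos: [445.3, -177.4, 37.4]
eef_rot: [-3.141, 0.005, 0.101]
wrist_force: [-23.1, -2.0, 14.6]
finger_gap: 93.8
finger_force: 11.9
```

```bash
python3 - <<'E'
from h import *
print(read_state()['moment'])
t=cam('top')
i=cv2.cvtColor(t['image'],cv2.COLOR_RGB2BGR)[160:280,330:450];cv2.imwrite('pics/t4c.png',cv2.resize(i,None,fx=5,fy=5,interpolation=cv2.INTER_CUBIC))
E
```

```text
[-0.89054424  4.12167392 -0.25692698]
```

View pics/t4c.png

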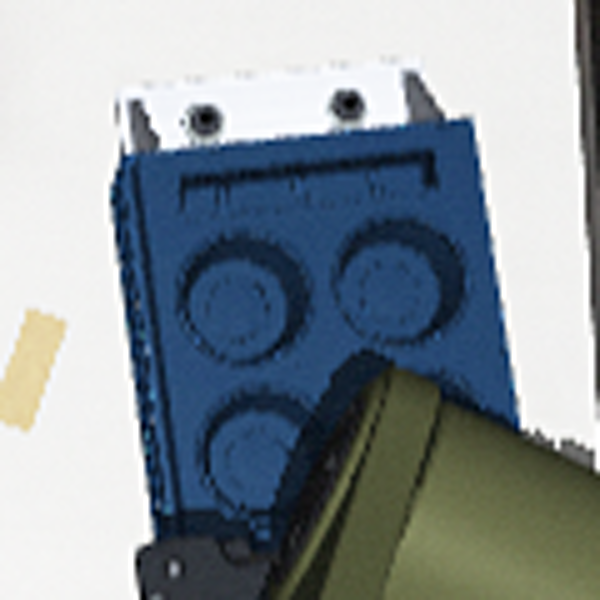

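Stack's far edge (135,155)–(470,120) now lies flush along the stop. The force rose to 23 N, so it is home. I back off and look for the lug from two wrist positions.

servo_tool([
  {"wx": 0,"wy": 0,"wz": 0,"dx": -0.05,"dy": 0,"dz": 0,"fingers": -1},
  {"wx": 0,"wy": 0,"wz": 0,"dx": -0.25,"dy": 0,"dz": 0,"fingers": -1},
  {"wx": 0,"wy": 0,"wz": 0,"dx": -0.4,"dy": 0,"dz": 0,"fingers": -1},
  {"wx": 0,"wy": 0,"wz": 0,"dx": -0.4,"dy": 0,"dz": -0.4,"fingers": -1},
  {"wx": 0,"wy": 0,"wz": 0,"dx": -0.4,"dy": 0,"dz": -0.9,"fingers": -1},
  {"wx": 0,"wy": 0,"wz": 0,"dx": -0.4,"dy": 0,"dz": -1,"fingers": -1},
])

```text
clock: 9.35
eef_pos: [409.8, -182.3, 142.4]
eef_rot: [3.137, -0.007, 0.101]
wrist_force: [0.7, -0.6, -0.2]
finger_gap: 93.7
finger_force: 0.0
```

servo_tool([
  {"wx": 0,"wy": 0,"wz": 0,"dx": 0,"dy": -0.2,"dz": -0.4,"fingers": -1},
  {"wx": 0,"wy": 0,"wz": 0,"dx": 0,"dy": -0.3,"dz": -0.8,"fingers": -1},
  {"wx": 0,"wy": 0,"wz": 0,"dx": 0,"dy": -0.3,"dz": -0.8,"fingers": -1},
  {"wx": 0,"wy": 0,"wz": 0,"dx": 0,"dy": -0.3,"dz": -0.8,"fingers": -1},
])

```text
clock: 9.75
eef_pos: [405.1, -151.4, 217.5]
eef_rot: [3.141, -0.002, 0.101]
wrist_force: [-0.9, 0.2, -0.7]
finger_gap: 94.2
finger_force: 0.0
```

```bash
python3 - <<'E'
from h import *
import pickle
p=cam('wrist');save(p,'w5.png')
t=cam('top')
for n,c in(('w',p),('t',t)):
    for q in('lug',): print(n,q,[(np.round(a['location']).tolist(),round(a['conf'],2)) for a in spot_in(q,c)[:3]])
    r=trace('top_tray',c)
    m=r[0]['pixels'].astype(np.uint8);cs=max(cv2.findContours(m,0,2)[0],key=cv2.contourArea)[:,0]
    b=cv2.boxPoints(cv2.minAreaRect(np.array([atz(c,u,72)[:2] for u in cs],np.float32)))
    print(r[0]['conf'],np.round(b).tolist(),np.linalg.norm(b[1]-b[0]),np.linalg.norm(b[2]-b[1]))
pickle.dump((p,t),open('5.pkl','wb'))
i=cv2.cvtColor(t['image'],cv2.COLOR_RGB2BGR)[180:300,330:450]
j=cv2.cvtColor(p['image'],cv2.COLOR_RGB2BGR)
cv2.imwrite('pics/c5.png',np.hstack([cv2.resize(i,(360,360),interpolation=cv2.INTER_CUBIC),cv2.resize(j[0:300,200:560],(432,360),interpolation=cv2.INTER_CUBIC)]))
E
```

```text
w lug [([350.0, 86.0], 0.61)]
0.95 [[448.0, -114.0], [463.0, -253.0], [626.0, -235.0], [611.0, -96.0]] 139.49275 164.27153
t lug [([392.0, 226.0], 0.89)]
0.87 [[445.0, -111.0], [457.0, -251.0], [645.0, -235.0], [633.0, -94.0]] 141.0064 188.45998
```

View pics/c5.png

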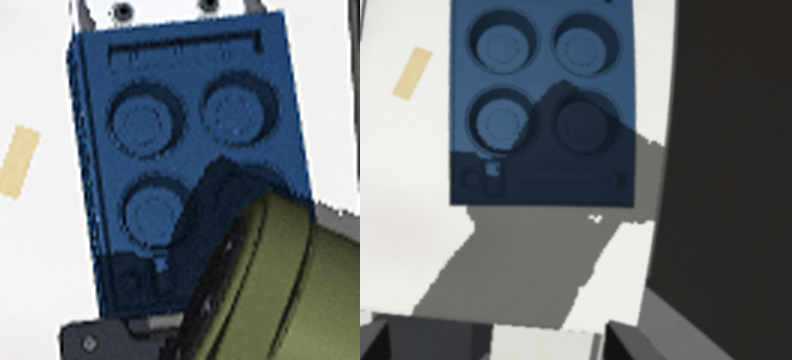

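servo_tool([
  {"wx": 0,"wy": 0,"wz": 0,"dx": 0.35,"dy": -0.03,"dz": 0,"fingers": -1},
  {"wx": 0,"wy": 0,"wz": 0,"dx": 0.65,"dy": -0.03,"dz": 0,"fingers": -1},
  {"wx": 0,"wy": 0,"wz": 0,"dx": 0.65,"dy": -0.03,"dz": 0,"fingers": -1},
  {"wx": 0,"wy": 0,"wz": 0,"dx": 0.65,"dy": -0.03,"dz": 0,"fingers": -1},
])

```text
clock: 10.45
eef_pos: [468.8, -141.8, 216.5]
eef_rot: [-3.141, 0.002, 0.101]
wrist_force: [-0.4, 0.1, 1.1]
finger_gap: 94.2
finger_force: 0.0
```

```bash
python3 - <<'E'
from h import *
import pickle
p0,t=pickle.load(open('5.pkl','rb'))
p=cam('wrist');pickle.dump(p,open('6.pkl','wb'))
O=[]
X=np.array([470.8,-144.9,95])
for c in(p0,p):
    R=np.array(c['R']);v=R@X+c['t'];th=np.arctan2(np.hypot(v[0],v[1]),v[2]);ph=np.arctan2(v[1],v[0])
    u=np.array([c['cx']+c['fx']*th*np.cos(ph),c['cy']+c['fy']*th*np.sin(ph)]);o=np.round(u).astype(int)-32;print(u,o)
    j=cv2.cvtColor(c['image'],cv2.COLOR_RGB2BGR)[o[1]:o[1]+64,o[0]:o[0]+64]
    j=np.clip(j.astype(float)*2.2,0,255).astype(np.uint8)
    O.append(cv2.resize(j,(384,384),interpolation=cv2.INTER_CUBIC))
cv2.imwrite('pics/c6.png',np.hstack(O))
E
```

```text
[311.94716134 150.9405339 ] [280 119]
[315.96937943 228.50129278] [284 197]
```

View pics/c6.png

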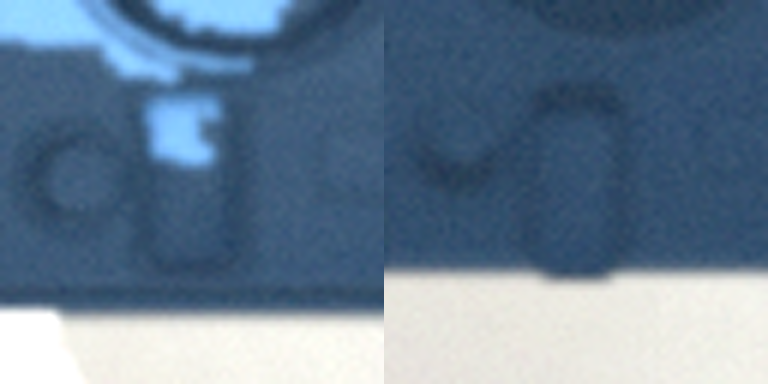

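The lug sits within 2 px of where the tray fit put it in both views: (311.7,149) against a predicted (311.9,150.9), and (316.2,228.2) against (316.0,228.5). That puts it at about (471,−145,95). Descending to grip.

servo_tool([
  {"wx": 0,"wy": 0,"wz": 0,"dx": 0.02,"dy": 0.03,"dz": 0.2,"fingers": 0.15},
  {"wx": 0,"wy": 0,"wz": 0,"dx": 0.02,"dy": 0.03,"dz": 0.5,"fingers": 0.15},
  {"wx": 0,"wy": 0,"wz": 0,"dx": 0.02,"dy": 0.03,"dz": 0.8,"fingers": 0.15},
  {"wx": 0,"wy": 0,"wz": 0,"dx": 0.02,"dy": 0.03,"dz": 0.8,"fingers": 0.15},
  {"wx": 0,"wy": 0,"wz": 0,"dx": 0.02,"dy": 0.03,"dz": 0.8,"fingers": 0.15},
])

```text
clock: 11.0
eef_pos: [471.2, -144.9, 138.4]
eef_rot: [3.142, -0.0, 0.1]
wrist_force: [-0.5, 0.3, 0.7]
finger_gap: 57.5
finger_force: 0.0
```

servo_tool([
  {"wx": 0,"wy": 0,"wz": 0,"dx": 0,"dy": 0,"dz": 0,"fingers": 0.15},
  {"wx": 0,"wy": 0,"wz": 0,"dx": 0,"dy": 0,"dz": 0.1,"fingers": 0.15},
  {"wx": 0,"wy": 0,"wz": 0,"dx": 0,"dy": 0,"dz": 0.25,"fingers": 0.15},
  {"wx": 0,"wy": 0,"wz": 0,"dx": 0,"dy": 0,"dz": 0.4,"fingers": 0.15},
  {"wx": 0,"wy": 0,"wz": 0,"dx": 0,"dy": 0,"dz": 0.5,"fingers": 0.15},
  {"wx": 0,"wy": 0,"wz": 0,"dx": 0,"dy": 0,"dz": 0.5,"fingers": 0.15},
  {"wx": 0,"wy": 0,"wz": 0,"dx": 0,"dy": 0,"dz": 0.5,"fingers": 0.15},
])

```text
clock: 11.7
eef_pos: [471.6, -144.7, 87.9]
eef_rot: [3.141, -0.0, 0.101]
wrist_force: [-0.3, -0.1, 0.4]
finger_gap: 40.1
finger_force: 0.0
```

servo_tool([
  {"wx": 0,"wy": 0,"wz": 0,"dx": 0,"dy": 0,"dz": 0,"fingers": 0.62},
  {"wx": 0,"wy": 0,"wz": 0,"dx": 0,"dy": 0,"dz": 0,"fingers": 0.62},
  {"wx": 0,"wy": 0,"wz": 0,"dx": 0,"dy": 0,"dz": 0,"fingers": 0.62},
  {"wx": 0,"wy": 0,"wz": 0,"dx": 0,"dy": 0,"dz": 0,"fingers": 0.62},
  {"wx": 0,"wy": 0,"wz": 0,"dx": 0,"dy": 0,"dz": 0,"fingers": 0.62},
], newtons=5)

```text
clock: 12.2
eef_pos: [471.4, -144.7, 87.5]
eef_rot: [3.142, -0.0, 0.101]
wrist_force: [-0.9, 0.6, 0.4]
finger_gap: 18.4
finger_force: 0.0
```

```bash
python3 - <<'E'
from h import *
p=cam('wrist')
j=cv2.cvtColor(p['image'],cv2.COLOR_RGB2BGR)[180:380,220:420]
cv2.imwrite('pics/c7.png',cv2.resize(np.clip(j*1.8,0,255).astype(np.uint8),(600,600),interpolation=cv2.INTER_CUBIC))
E
```

```text
(no output)
```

View pics/c7.png

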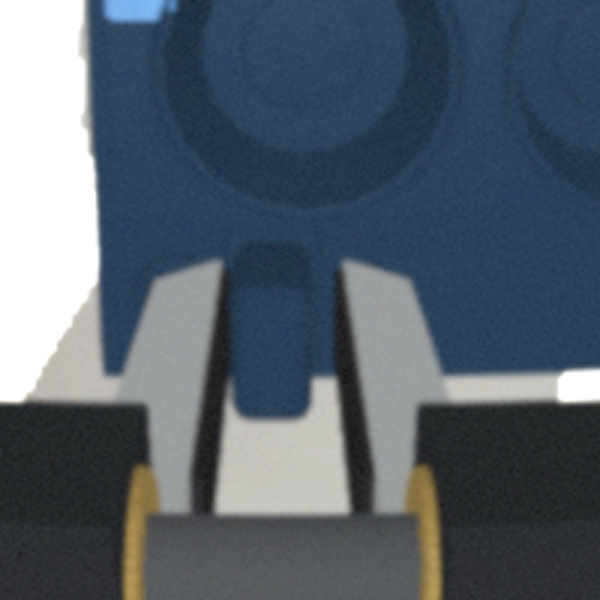

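The lug stands between the pads at columns 233–308. The pad gap is centred at about 284, so I shift 2 mm left and close.

servo_tool([
  {"wx": 0,"wy": 0,"wz": 0,"dx": 0,"dy": -0.02,"dz": 0.01,"fingers": 0.62},
  {"wx": 0,"wy": 0,"wz": 0,"dx": 0,"dy": -0.02,"dz": 0.01,"fingers": 0.8},
  {"wx": 0,"wy": 0,"wz": 0,"dx": 0,"dy": -0.02,"dz": 0.01,"fingers": 1},
  {"wx": 0,"wy": 0,"wz": 0,"dx": 0,"dy": -0.02,"dz": 0.01,"fingers": 1},
  {"wx": 0,"wy": 0,"wz": 0,"dx": 0,"dy": -0.02,"dz": 0.01,"fingers": 1},
], newtons=5)

```text
clock: 12.75
eef_pos: [471.1, -142.7, 86.4]
eef_rot: [-3.142, 0.0, 0.101]
wrist_force: [-0.4, -0.5, -0.3]
finger_gap: 13.0
finger_force: 5.0
```

servo_tool([
  {"wx": 0,"wy": 0,"wz": 0,"dx": 0,"dy": 0,"dz": 0,"fingers": 1},
  {"wx": 0,"wy": 0,"wz": 0,"dx": 0,"dy": 0,"dz": 0,"fingers": 1},
  {"wx": 0,"wy": 0,"wz": 0,"dx": 0,"dy": 0,"dz": 0,"fingers": 1},
], newtons=45)

```text
clock: 13.05
eef_pos: [471.1, -142.7, 86.4]
eef_rot: [-3.142, 0.0, 0.101]
wrist_force: [0.1, -1.2, -0.8]
finger_gap: 12.8
finger_force: 45.0
```

servo_tool([
  {"wx": 0,"wy": -0.0125,"wz": 0,"dx": 0.003,"dy": 0,"dz": -0.04,"fingers": 1},
  {"wx": 0,"wy": -0.025,"wz": 0,"dx": 0.008,"dy": 0,"dz": -0.08,"fingers": 1},
  {"wx": 0,"wy": -0.0375,"wz": 0,"dx": 0.013,"dy": 0,"dz": -0.12,"fingers": 1},
  {"wx": 0,"wy": -0.05,"wz": 0,"dx": 0.019,"dy": 0,"dz": -0.159,"fingers": 1},
  {"wx": 0,"wy": -0.0625,"wz": 0,"dx": 0.027,"dy": 0,"dz": -0.199,"fingers": 1},
  {"wx": 0,"wy": -0.075,"wz": 0,"dx": 0.035,"dy": 0,"dz": -0.238,"fingers": 1},
  {"wx": 0,"wy": -0.075,"wz": 0,"dx": 0.035,"dy": 0,"dz": -0.238,"fingers": 1},
  {"wx": 0,"wy": -0.075,"wz": 0,"dx": 0.035,"dy": 0,"dz": -0.238,"fingers": 1},
], newtons=55)

```text
clock: 13.85
eef_pos: [474.6, -142.2, 110.0]
eef_rot: [-3.141, 0.149, 0.101]
wrist_force: [-0.3, 0.2, -0.6]
finger_gap: 12.6
finger_force: 55.0
```

```bash
python3 - <<'E'
from h import *
s=read_state();print(s['wrist_force'],s['moment'])
p=cam('side')
j=cv2.cvtColor(p['image'],cv2.COLOR_RGB2BGR)[150:280,220:400]
cv2.imwrite('pics/c8.png',cv2.resize(j,(792,572),interpolation=cv2.INTER_CUBIC))
E
```

```text
[-0.26073962  0.21357761 -0.60857937] [0.00656005 0.0390738  0.04841664]
```

View pics/c8.png

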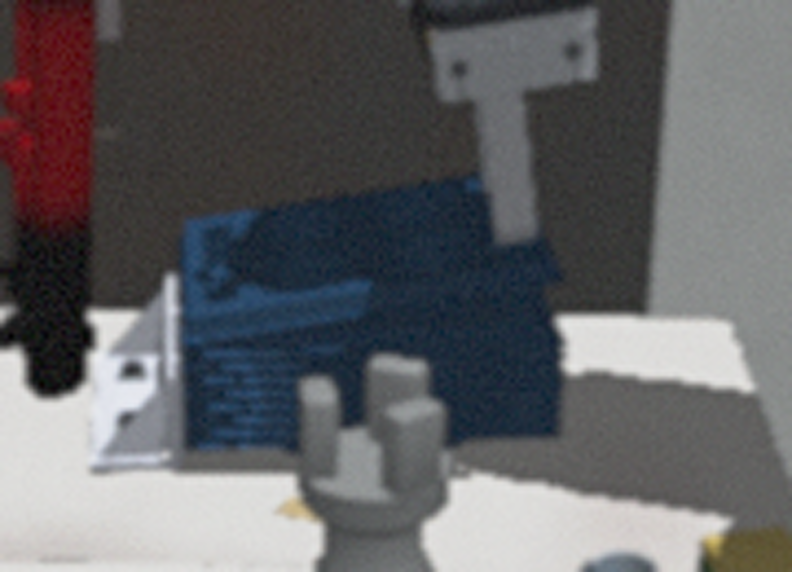

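The top tray is tilted, its front corner at about (555,265) in the crop. The stack below stands upright against the stop face at column 180. Continue the peel to about 0.33 rad.

servo_tool([
  {"wx": 0,"wy": -0.0125,"wz": 0,"dx": 0.003,"dy": 0,"dz": -0.04,"fingers": 1},
  {"wx": 0,"wy": -0.025,"wz": 0,"dx": 0.008,"dy": 0,"dz": -0.08,"fingers": 1},
  {"wx": 0,"wy": -0.0375,"wz": 0,"dx": 0.013,"dy": 0,"dz": -0.12,"fingers": 1},
  {"wx": 0,"wy": -0.05,"wz": 0,"dx": 0.019,"dy": 0,"dz": -0.159,"fingers": 1},
  {"wx": 0,"wy": -0.0625,"wz": 0,"dx": 0.027,"dy": 0,"dz": -0.199,"fingers": 1},
  {"wx": 0,"wy": -0.075,"wz": 0,"dx": 0.035,"dy": 0,"dz": -0.238,"fingers": 1},
  {"wx": 0,"wy": -0.09,"wz": 0,"dx": 0.046,"dy": 0,"dz": -0.285,"fingers": 1},
  {"wx": 0,"wy": -0.09,"wz": 0,"dx": 0.046,"dy": 0,"dz": -0.285,"fingers": 1},
])

```text
clock: 14.7
eef_pos: [483.7, -141.4, 137.7]
eef_rot: [-3.142, 0.33, 0.101]
wrist_force: [0.3, -0.4, -1.2]
finger_gap: 13.1
finger_force: 55.0
```

servo_tool([
  {"wx": 0,"wy": 0,"wz": 0,"dx": -0.01,"dy": 0,"dz": -0.03,"fingers": 1},
  {"wx": 0,"wy": 0,"wz": 0,"dx": -0.02,"dy": 0,"dz": -0.06,"fingers": 1},
  {"wx": 0,"wy": 0,"wz": 0,"dx": -0.03,"dy": 0,"dz": -0.09,"fingers": 1},
  {"wx": 0,"wy": 0,"wz": 0,"dx": -0.03,"dy": 0,"dz": -0.09,"fingers": 1},
])

```text
clock: 15.1
eef_pos: [483.5, -141.5, 147.8]
eef_rot: [3.141, 0.329, 0.101]
wrist_force: [-0.1, -0.2, -0.8]
finger_gap: 12.6
finger_force: 55.0
```

servo_tool([
  {"wx": 0,"wy": 0,"wz": 0,"dx": -0.05,"dy": 0,"dz": -0.15,"fingers": 1},
  {"wx": 0,"wy": 0,"wz": 0,"dx": -0.11,"dy": 0,"dz": -0.34,"fingers": 1},
  {"wx": 0,"wy": 0,"wz": 0,"dx": -0.18,"dy": 0,"dz": -0.54,"fingers": 1},
  {"wx": 0,"wy": 0,"wz": 0,"dx": -0.24,"dy": 0,"dz": -0.7,"fingers": 1},
  {"wx": 0,"wy": 0,"wz": 0,"dx": -0.27,"dy": 0,"dz": -0.78,"fingers": 1},
  {"wx": 0,"wy": 0,"wz": 0,"dx": -0.27,"dy": 0,"dz": -0.78,"fingers": 1},
])

```text
clock: 15.7
eef_pos: [483.4, -141.6, 230.5]
eef_rot: [3.141, 0.328, 0.1]
wrist_force: [0.7, 0.3, -1.0]
finger_gap: 12.3
finger_force: 55.0
```

servo_tool([
  {"wx": 0,"wy": 0.02,"wz": 0,"dx": 0,"dy": 0,"dz": 0,"fingers": 1},
  {"wx": 0,"wy": 0.05,"wz": 0,"dx": 0,"dy": 0,"dz": 0,"fingers": 1},
  {"wx": 0,"wy": 0.08,"wz": 0,"dx": 0,"dy": 0,"dz": 0,"fingers": 1},
  {"wx": 0,"wy": 0.11,"wz": 0,"dx": 0,"dy": 0,"dz": 0,"fingers": 1},
  {"wx": 0,"wy": 0.14,"wz": 0,"dx": 0,"dy": 0,"dz": 0,"fingers": 1},
  {"wx": 0,"wy": 0.16,"wz": 0,"dx": 0,"dy": 0,"dz": 0,"fingers": 1},
  {"wx": 0,"wy": 0.165,"wz": 0,"dx": 0,"dy": 0,"dz": 0,"fingers": 1},
  {"wx": 0,"wy": 0.165,"wz": 0,"dx": 0,"dy": 0,"dz": 0,"fingers": 1},
  {"wx": 0,"wy": 0.165,"wz": 0,"dx": 0,"dy": 0,"dz": 0,"fingers": 1},
  {"wx": 0,"wy": 0.165,"wz": 0,"dx": 0,"dy": 0,"dz": 0,"fingers": 1},
])

```text
clock: 16.7
eef_pos: [483.4, -141.3, 229.4]
eef_rot: [-3.141, 0.001, 0.101]
wrist_force: [0.4, -0.1, -0.9]
finger_gap: 12.4
finger_force: 55.0
```

```bash
python3 - <<'E'
from h import *
p=cam('side');s=read_state();print(s['eef_pos'],s['wrist_force'],s['finger_force'])
j=cv2.cvtColor(p['image'],cv2.COLOR_RGB2BGR)[120:280,220:400]
cv2.imwrite('pics/c9.png',cv2.resize(j,(675,600),interpolation=cv2.INTER_CUBIC))
E
```

```text
[ 483.34301277 -141.38015789  229.45781582] [ 1.14237264  0.20340089 -1.3150754 ] 54.99870836734772
```

View pics/c9.png

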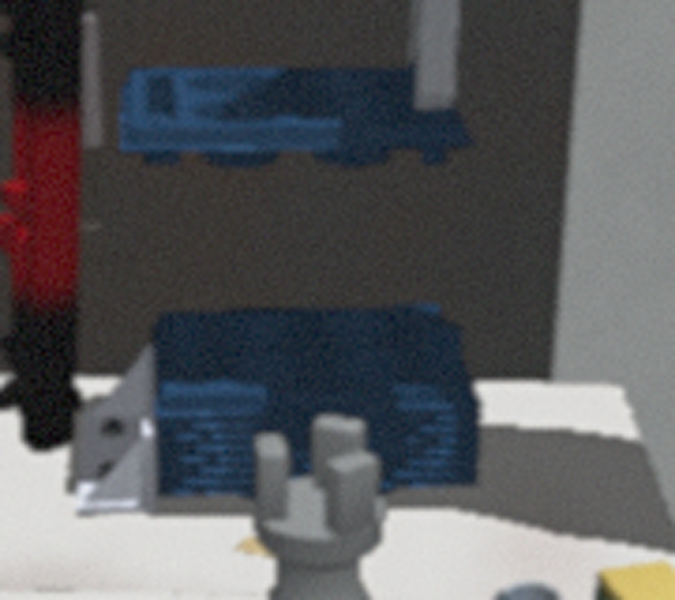

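The tray hangs level (rows 65–160 of the crop) with clear air above the stack (rows 310–490), which still stands against the stop at column 155. Signing off.

```bash
python3 -c "
from cell import *
print(sign_off())"
```

```text
the job is handed in; nothing more can be done
None
```

The job is handed in at about 17 s: the stack was pushed home to the stop, and only the top tray was peeled off. It hangs level and gripped at 55 N, about 140 mm above the next tray's deck. The loose caps and the scouring block were not touched, and sign-off returned no verdict.

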